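Feed a jar along the labelling lane and rewind the ratchet pusher

TASK

Wind the yellow ratchet knob clockwise, click by click, until the orange pusher has moved the red jar in the lane so that it stands wholly on the green patch. Then throw the red pawl right over, clear of the toothed wheel, and leave it so, and wind the knob back until the pusher is fully home while the jar stays standing on the patch. The jar's label glue is still wet, so never touch that jar with the arm or gripper, and do not knock the spare jar or the two sauce bottles out of place.

Things in the scene. Friction and masses are not known exactly. Their poses are not given: they have to be found in the camera images.
- feed_knob (a joint): turn of the ratchet wheel and its yellow knob about the upright axis, rad: 0 = fully home (stop), grows clockwise seen from above, stop at 2.9. Every rad moves the pusher 45 mm along the lane. 12 teeth: the pawl clicks every 0.52 rad; with the pawl resting on the wheel it can be turned on clockwise but back only by less than one tooth. Light friction (about 0.03 Nm, plus up to 0.25 Nm when pushing the jar) holds it where it is left
- knob_grip (a point): centre of the yellow knob bar, on the wheel's axis, 108 mm above the table. The bar is upright-sided, 18 mm thick, 86 mm long, 42 mm tall (from 82 to 124 mm above the table). The bar's length lies along this point's y axis, its thickness along x; it turns with the knob (z up). Below the bar lies a flat steel-and-aluminium wheel of 176 mm diameter, its hub 84 mm and its teeth at most 76 mm above the table
- pawl_tab (a point): middle of the top edge of the upright red tab on the pawl, by which it is thrown over; the tab is 22 mm wide across the swing, 8 mm thick, its top about 142 mm above the table while the pawl rests on the wheel, standing 54 mm clear above the red lever. It stands 20 mm from the hinge pin. The tab moves with the pawl
- pawl_hinge (a point): middle of the pawl's level hinge pin (fixed), 84 mm above the table, cheeks to 95 mm. x axis along the pin; nose and tab lie toward -y. The pawl is a red lever, 80 mm from pin to nose, its upper side 88 to 100 mm above the table. Pushing the tab level toward +y (shut fingertips 125 mm above the table), until 35 mm past the pin, tips the pawl over with a few newtons
- pawl (a joint): swing of the pawl about its hinge, rad: about 0 to 0.15 while it rests by its own weight (100 g) on the wheel, grows as it is lifted; past about 1.0 it falls over the other way by itself and rests thrown over at 2.5 (stop), its nose then pointing away from the wheel
- pusher_face (a point): centre of the orange pusher's flat front face, 60 mm wide, from 12 to 62 mm above the table. The face looks along this point's -y axis, which is the direction in which the lane runs and the pusher advances; x is across the lane, z up
- jar_mid (a point): centre of the red jar with paper label and gold lid standing in the lane: 70 mm diameter, 100 mm tall; centre half-way up, 50 mm above its foot. It stands on the lane floor, 8 mm above the table, between two low guide rails 82 mm apart. Not to be touched by the robot. About 0.3 kg
- patch_mid (a point): centre of the green patch painted flush on the lane floor, 88 mm along the lane (y axis) and 80 mm across (x axis), 8 mm above the table. y axis parallel to that of pusher_face, the lane runs toward -y. The jar is wholly on it when within 9 mm of its centre
- spare_jar: bystander: red jar with white label and gold lid beside the lane, 70 mm diameter, 100 mm tall; origin under its foot
- sauce_a: bystander: bright red sauce bottle with black cap, 52 mm diameter, 160 mm tall; origin under its foot
- sauce_b: bystander: dark brown sauce bottle with black cap, 52 mm diameter, 160 mm tall; origin under its foot

How it is judged:
By the outcome, as a careful person would: the job done as asked, in the order asked, and still so for the second after the job is handed in, with the robot touching nothing.
It also fails if it takes over 72 s, if anything falls off the work surface, if the arm or the gripper's body presses on something with over 40 N, if the wrist force passes 120 N, or if a joint passes its speed limit or range.

ROBOT

A 7-joint arm with a two-finger parallel gripper is mounted at the origin on the work surface. World frame = base frame: x ahead of the robot, y to its left, z up, the work surface at z = 0. Lengths are in m, angles in rad, forces in N, time in s.
With the tool pointing down it reaches from about 0.4 to 0.85 m from the base axis. Payload 10.4 kg.
Tool frame: the origin (TCP) lies at the very end of the fingers, on their centre line; the grasp point (between the pads) lies 19 mm behind it (r.pinch_z is the distance from the TCP to the grasp point, in m); z points along the fingers, y is the line along which they close (so a half turn about z gives the same grasp; the last joint's range is limited). The gripper opens to 87 mm and grips with 3 to 60 N. Pads are 19 mm wide; open, the fingers measure 117 mm over their backs; the gripper's body (75 mm by 190 mm) begins 51 mm behind the grasp point.
Start: joints at [-1.128, 0.332, -0.065, 1.46, 0.022, 1.35, -0.088], TCP at [0.281, 0.558, 0.223] pointing down, gripper open.
Joint ranges: [-2.6, 2.6], [-0.5, 2.12], [-1.47, 1.34], [0.16, 2.42], [-1.27, 4.41], [0.06, 2.06], [-2.6, 2.6]. Speed limits (rad/s): [2.22, 2.22, 2.79, 2.79, 3.14, 3.14, 3.14].

INTERFACE

Orientations are given as a unit quaternion [x, y, z, w].
In Python, from bench import sensors, vision, r gives the robot as it stands.
- The arm moves only by the shell command python3 -m crank 'ROWS' [OPENING] [FORCE]. ROWS is JSON, a list of rows, each a list of 2 entries, a list of its own where there are three numbers: the shift along the tool's x, y, z normalised to -1 to 1, where 1 is 3 cm, then the turn about the tool's z normalised to -1 to 1, where 1 is 8 degrees. A call has 1 to 12 rows; each row shifts and turns the commanded pose from where the row before left it, along the tool's axes as they then stand; what a row does not reach is not made up. A row lasts 1/8 s, in which the tool goes at most 62.5 mm and 10.7 degrees, less where a joint would pass 70% of its speed; a pose out of reach is approached as far as the arm can. A call with a number of a shift or a turn outside -1 to 1 is refused whole. A call with a gripper value outside its range is refused whole. OPENING is the opening, from 0 (shut) to 1 (fully open), set as the call begins (- or left out, the last holds). The fingers move at their own pace and stop on an object; FORCE is the grip in N (left out, the last holds). Time passes only in rows, so rows that do not move let the fingers close. It gives the time, the measured TCP pose, the force, the opening and the grip force at its end, in the units of the state.
- sensors.read_state(): the state, without advancing time (a new reading comes with each control period).
- vision.camera(name): name is "side" or "top" or "wrist"; returns the picture (400x640x3 uint8, red, green, blue); there is no depth.
- vision.camera_model(name): a dict with "vertical_fov" (degrees; the focal length in pixels is half the picture's height over the tangent of half this angle, whatever the lens; pixels are square), "cx", "cy" (the principal point, pixels), "camera_from_world" (4x4, takes a point from world to camera coordinates); the wrist camera has in their place "hand_eye" (4x4, takes a point from camera to tool coordinates, whose origin is the TCP and whose axes are the flange's). Camera axes: x right, y down, z forward; pixel columns grow to the right and rows downward; lengths in m; the calibration is good to about 2 mm. The wrist camera is an equidistant fisheye: a pixel r from the principal point sees the ray r / f radians off the axis. A picture is of the moment at which its call begins: read the wrist's pose just before it. camera_model takes no time and is no camera call.
- r.close_job(): hands the job in; it is judged then, once.
The state is a dict: "time": time; "joint_positions": joint angles; "joint_vel": joint speeds; "joint_torque": joint torques, N m; "ee_pos": TCP position; "eef_rot": TCP orientation; "ft_force": force on the tool from outside, world axes, zero at the start; "torque": the same for the moment, N m; "width": finger opening in m; "grip_force": force on a finger pad.
Only numpy, scipy, OpenCV 4.12 (cv2) and the standard library are available. Lean on these libraries where they do the work, as an engineer would, in place of code of your own. Each camera call takes 0.05 s, during which the arm holds its last target. There are 200 camera calls.

## Working session

There is one attempt and no reset: what is moved stays moved. The work goes in short steps, Python scripts to look and compute and a shell command to move; the robot and the scene stay as the last step left them, time stands still between calls to the robot, and variables do not carry over. Pictures are saved under pics/ and viewed, at most 10 in all, crops included, and the job is handed in when it is done.

```bash
ls; mkdir -p pics; python3 - <<'E'
from bench import sensors, vision, r
import cv2,numpy as np
s=sensors.read_state();print({k:np.round(v,3).tolist() for k,v in s.items()}, r.pinch_z)
for n in("side","top"):
    im=vision.camera(n);cv2.imwrite(f"pics/{n}0.png",im[:,:,::-1])
    print(n,{k:np.round(v,4).tolist() for k,v in vision.camera_model(n).items() if not isinstance(v,str)})
m=vision.camera_model("wrist");print({k:np.round(v,4).tolist() for k,v in m.items() if not isinstance(v,str)})
E
```

```text
pics
{'time': 0.0, 'joint_positions': [-1.128, 0.333, -0.065, 1.461, 0.022, 1.35, -0.089], 'joint_vel': [-0.001, -0.002, 0.001, 0.0, 0.0, -0.002, -0.001], 'joint_torque': [-0.001, -62.325, 0.025, -38.991, -0.061, 0.04, 0.0], 'ee_pos': [0.281, 0.558, 0.222], 'eef_rot': [0.231, 0.973, -0.001, -0.0], 'ft_force': [-0.011, -0.245, 0.279], 'torque': [0.008, -0.046, 0.008], 'grip_force': 0.0, 'width': 0.087} 0.0187
side {'vertical_fov': 54.2725, 'cx': 314.4838, 'cy': 195.4284, 'camera_from_world': [[0.9754, -0.2203, 0.005, -0.5396], [-0.1364, -0.6215, -0.7714, 0.1772], [0.173, 0.7518, -0.6363, 0.8095], [0.0, 0.0, 0.0, 1.0]]}
top {'vertical_fov': 57.335, 'cx': 314.5598, 'cy': 190.9112, 'camera_from_world': [[0.0272, -0.9994, 0.0205, 0.0084], [-0.99, -0.0298, -0.1381, 0.558], [0.1387, -0.0165, -0.9902, 0.6731], [0.0, 0.0, 0.0, 1.0]]}
{'vertical_fov': 65.7065, 'cx': 317.4258, 'cy': 199.5034, 'hand_eye': [[-0.0013, -0.97, -0.2433, 0.0665], [1.0, -0.0012, -0.0004, 0.0001], [0.0001, -0.2433, 0.97, -0.1629], [0.0, 0.0, 0.0, 1.0]]}
```

View pics/side0.png

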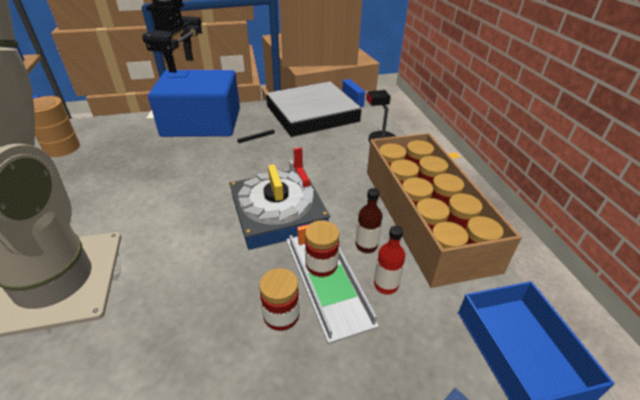

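View pics/top0.png

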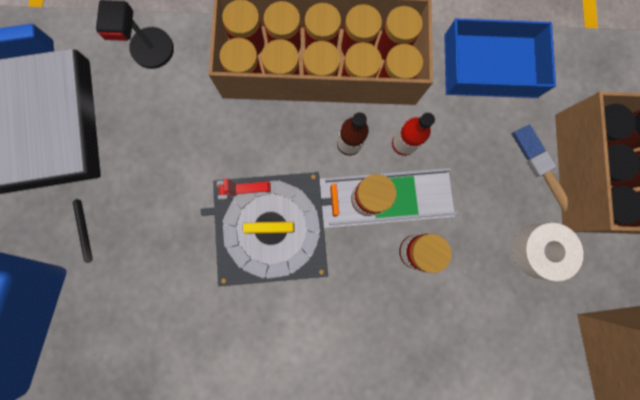

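```bash
cat > h.py <<'E'
from bench import sensors, vision, r
import cv2,numpy as np
from scipy.spatial.transform import Rotation as R
def ray(n,p,z):
    m=vision.camera_model(n);T=np.linalg.inv(np.array(m["camera_from_world"]));f=200/np.tan(np.radians(m["vertical_fov"]/2))
    d=T[:3,:3]@[(p[0]-m["cx"])/f,(p[1]-m["cy"])/f,1];o=T[:3,3]
    return (o+d*(z-o[2])/d[2])
def blobs(im,lo,hi,roi,amin=30):
    x0,y0,x1,y1=roi;h=cv2.cvtColor(im[y0:y1,x0:x1],cv2.COLOR_RGB2HSV)
    k=cv2.inRange(h,lo,hi);c,_=cv2.findContours(k,cv2.RETR_EXTERNAL,cv2.CHAIN_APPROX_NONE)
    c=[a+[[x0,y0]] for a in c if cv2.contourArea(a)>amin]
    return sorted(c,key=lambda a:-cv2.contourArea(a))
COL=dict(yellow=((22,150,100),(33,255,255)),orange=((5,180,120),(15,255,255)),green=((50,100,60),(80,255,255)),red=((0,180,90),(4,255,255)),gold=((14,100,80),(22,255,255)))
def topscan(im):
    out={}
    for nme,roi,z in (("yellow",(200,160,340,290),.124),("orange",(320,170,380,225),.062),("green",(330,165,440,230),.008),("red",(205,170,290,205),.1),("gold",(340,160,460,280),.108)):
        for c in blobs(im,*COL[nme],roi)[:2]:
            b=cv2.minAreaRect(c);bb=np.array(cv2.boundingRect(c))
            print(nme,np.round(b[0],1),np.round(b[1],1),round(b[2],1),bb,"ctr",np.round(ray("top",b[0],z)[:2],4),
              "corners",[np.round(ray("top",q,z)[:2],3).tolist() for q in cv2.boxPoints(b)])
E
python3 - <<'E'
from h import *
im=cv2.imread("pics/top0.png")[:,:,::-1].copy(); topscan(im)
print("teeth wheel ctr",ray("top",(271,229),.076))
c=im[120:280,190:470];cv2.imwrite("pics/crop0.png",cv2.resize(c,None,fx=2.8,fy=2.8,interpolation=cv2.INTER_CUBIC)[:,:,::-1])
E
```

```text
yellow [268. 227.] [11.4 50.2] 87.6 [243 221  51  13] ctr [0.4818 0.1025] corners [[0.488, 0.145], [0.494, 0.061], [0.475, 0.06], [0.469, 0.143]]
orange [334.3 199.5] [29.3  5.2] 85.6 [331 185   7  30] ctr [ 0.539  -0.0126] corners [[0.566, -0.005], [0.567, -0.015], [0.512, -0.02], [0.511, -0.01]]
green [395.1 196.4] [38.2 41.5] 85.0 [376 176  42  42] ctr [ 0.5553 -0.1403] corners [[0.59, -0.095], [0.6, -0.18], [0.521, -0.186], [0.512, -0.102]]
red [255.  186.6] [ 8.5 28. ] 86.6 [241 182  29  10] ctr [0.5535 0.1313] corners [[0.559, 0.157], [0.563, 0.107], [0.548, 0.106], [0.544, 0.155]]
gold [431. 253.] [38. 38.] 90.0 [412 234  39  39] ctr [ 0.4457 -0.1782] corners [[0.477, -0.146], [0.479, -0.212], [0.414, -0.21], [0.413, -0.145]]
gold [376.  192.8] [37.  37.6] 59.0 [357 174  39  39] ctr [ 0.5477 -0.0826] corners [[0.557, -0.037], [0.594, -0.094], [0.538, -0.128], [0.502, -0.071]]
teeth wheel ctr [0.48024582 0.1020267  0.076     ]
```

View pics/crop0.png

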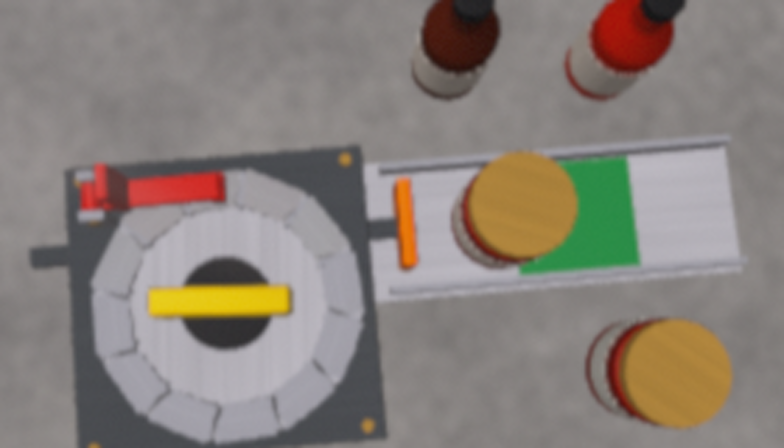

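```bash
python3 -m crank '[[[-1,-0.82,-0.5],0],[[-1,-0.82,-0.5],0],[[-1,-0.82,0],0],[[-1,-0.82,0],0],[[-1,-0.82,0],0],[[-1,-0.82,0],0],[[-1,-0.82,0],0],[[-1,-0.82,0],0],[[-1,-0.82,0],0],[[-1,-0.82,0],0],[[-1,-0.82,0],0],[[-1,-0.82,0],0]]' 0.6 && python3 -m crank '[[[0,0,0.2],1],[[0,0,0.2],1],[[0,0,0.2],1],[[0,0,0.2],1],[[0,0,0.2],1],[[0,0,0],1],[[0,0,0],1],[[0,0,0],0.4],[[0,0,0],0]]'
cat >> h.py <<'E'
def st(goal=None,ang=None):
    s=sensors.read_state();q=R.from_quat(s["eef_rot"]);M=q.as_matrix()
    print("t",round(s["time"],2),"tcp",np.round(s["ee_pos"],4),"yang",round(np.degrees(np.arctan2(M[1,1],M[0,1])),2),"z",np.round(M[:,2],3),"F",np.round(s["ft_force"],1),"w",round(s["width"],4),"g",round(s["grip_force"],1),"q",np.round(s["joint_positions"],2))
    if goal is not None: print("shift units",np.round(M.T@(np.array(goal)-s["ee_pos"])/.03,3))
    return s,M
E
python3 - <<'E'
from h import *
st((.482,.1025,.155))
im=vision.camera("wrist");cv2.imwrite("pics/w1.png",im[:,:,::-1])
E
```

```text
time: 1.6
ee_pos: [0.4699, 0.1317, 0.2523]
eef_rot: [0.231, 0.973, -0.0, -0.0]
ft_force: [0.8, -0.4, -0.3]
width: 0.0521
grip_force: 0.0
time: 2.72
ee_pos: [0.4696, 0.1329, 0.2223]
eef_rot: [0.681, 0.732, -0.0, -0.0]
ft_force: [-0.4, -0.4, -0.0]
width: 0.0522
grip_force: 0.0
t 2.73 tcp [0.4696 0.1329 0.2223] yang 4.14 z [-0. -0. -1.] F [-0.4 -0.4 -0. ] w 0.0522 g 0.0 q [-0.65  0.02  0.29  1.83 -0.01  1.3  -0.29]
shift units [-1.041  0.341  2.243]
```

View pics/w1.png

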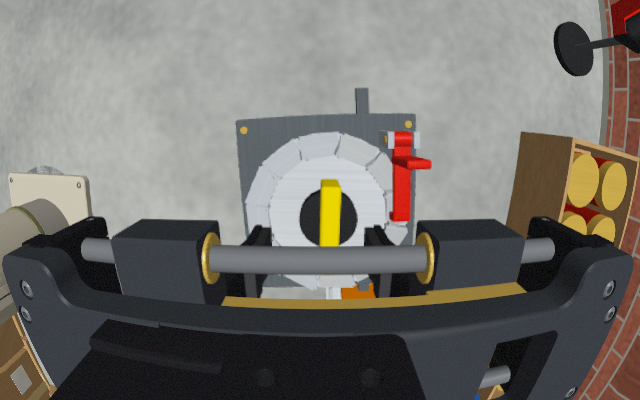

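The wrist view shows the knob bar (far end at about (331,181)), the red tab tip at (429,164), hinge cheeks at (402,139) and nose at (400,220).

```bash
cat >> h.py <<'E'
def wray(px,z,s):
    m=vision.camera_model("wrist");f=200/np.tan(np.radians(m["vertical_fov"]/2));H=np.array(m["hand_eye"])
    d=np.array([px[0]-m["cx"],px[1]-m["cy"]]);rr=np.hypot(*d);th=rr/f
    v=np.array([*(d/rr*np.sin(th)),np.cos(th)]);M=R.from_quat(s["eef_rot"]).as_matrix()
    o=s["ee_pos"]+M@H[:3,3];v=M@H[:3,:3]@v
    return np.round((o+v*(z-o[2])/v[2])[:2],4)
E
python3 - <<'E'
from h import *
s=sensors.read_state()
im=cv2.imread("pics/w1.png")[:,:,::-1].copy()
for c in blobs(im,*COL["yellow"],(300,170,360,246)): print(cv2.boundingRect(c),cv2.minAreaRect(c))
for p,z in (((322,182),.124),((339,182),.124),((322,240),.124),((341,240),.124),((430,160),.142),((430,167),.142),((402,139),.084),((390,136),.084),((413,140),.095),((393,219),.095),((408,219),.095)): print(p,z,wray(p,z,s))
for p,z in (((220,188),.142),((231,188),.142),((225,182),.142),((215,187),.084),((222,189),.095)): print("top",p,z,np.round(ray("top",p,z),4))
for p,z in (((298,150),.142),((294,150),.142),((303,150),.142)): print("side",p,np.round(ray("side",p,z),4))
E
```

```text
(319, 180, 23, 66) ((330.1654968261719, 212.5555419921875), (21.266218185424805, 65.3399887084961), 1.1934894323349)
(322, 182) 0.124 [0.472  0.1495]
(339, 182) 0.124 [0.4866 0.1505]
(322, 240) 0.124 [0.476  0.0964]
(341, 240) 0.124 [0.4932 0.0975]
(430, 160) 0.142 [0.559  0.1784]
(430, 167) 0.142 [0.5598 0.1726]
(402, 139) 0.084 [0.5491 0.1915]
(390, 136) 0.084 [0.5365 0.1931]
(413, 140) 0.095 [0.5572 0.192 ]
(393, 219) 0.095 [0.5468 0.1118]
(408, 219) 0.095 [0.5626 0.1128]
top (220, 188) 0.142 [0.5432 0.1825 0.142 ]
top (231, 188) 0.142 [0.5437 0.1645 0.142 ]
top (225, 182) 0.142 [0.5535 0.1749 0.142 ]
top (215, 187) 0.084 [0.5529 0.2058 0.084 ]
top (222, 189) 0.095 [0.5481 0.1903 0.095 ]
side (298, 150) [0.5489 0.164  0.142 ]
side (294, 150) [0.5395 0.1661 0.142 ]
side (303, 150) [0.5606 0.1615 0.142 ]
```

```bash
python3 -m crank '[[[-0.52,0.17,0],0],[[-0.52,0.17,0],0],[[0,0,0.7],0],[[0,0,0.9],0],[[0,0,0.9],0],[[0,0,0.9],0],[[0,0,0.87],0],[[0,0,0],0]]' && python3 -m crank '[[[0,0,0],0],[[0,0,0],0],[[0,0,0],0],[[0,0,0],0]]' 0 25; python3 -c "
from h import *
st((.482,.103,.094))"
```

```text
time: 3.78
ee_pos: [0.4813, 0.101, 0.093]
eef_rot: [0.682, 0.732, -0.002, -0.001]
ft_force: [-0.1, -0.2, -1.1]
width: 0.0523
grip_force: 0.0
time: 4.28
ee_pos: [0.4824, 0.1027, 0.0948]
eef_rot: [0.681, 0.732, 0.0, 0.0]
ft_force: [-0.3, 0.5, 0.9]
width: 0.0202
grip_force: 0.0
t 4.28 tcp [0.4824 0.1027 0.0948] yang 4.12 z [ 0.001  0.    -1.   ] F [-0.3  0.5  0.9] w 0.0202 g 0.0 q [-0.6   0.16  0.32  1.97 -0.06  1.02 -0.18]
shift units [ 0.01  -0.011  0.027]
```

```bash
python3 -m crank '[[[0,0,0],0],[[0,0,0],0],[[0,0,0],0.5],[[0,0,0],1],[[0,0,0],1],[[0,0,0],1],[[0,0,0],1],[[0,0,0],1],[[0,0,0],1],[[0,0,0],1],[[0,0,0],0]]'; python3 - <<'E'
from h import *
st((.482,.103,.094))
im=vision.camera("top");cv2.imwrite("pics/t2.png",im[:,:,::-1]);topscan(im)
im=vision.camera("side");cv2.imwrite("pics/s2.png",im[:,:,::-1])
E
```

```text
time: 5.65
ee_pos: [0.4823, 0.1029, 0.0948]
eef_rot: [0.956, 0.294, 0.0, -0.0]
ft_force: [-0.5, 0.2, 5.3]
width: 0.0177
grip_force: 24.9
t 5.65 tcp [0.4823 0.1029 0.0948] yang -55.83 z [ 0.  0. -1.] F [-0.5  0.2  5.3] w 0.0177 g 24.9 q [-0.69  0.16  0.42  1.97 -0.08  1.02 -1.21]
shift units [-0.007 -0.01   0.026]
orange [358.3 197.5] [29.4  7. ] 83.7 [354 183  10  30] ctr [ 0.5442 -0.0579] corners [[0.571, -0.048], [0.573, -0.061], [0.518, -0.068], [0.516, -0.055]]
green [395.1 196.5] [38.2 41.5] 85.0 [376 176  42  42] ctr [ 0.5553 -0.1403] corners [[0.589, -0.095], [0.6, -0.18], [0.521, -0.186], [0.512, -0.102]]
gold [431. 253.] [38. 38.] 90.0 [412 234  39  39] ctr [ 0.4457 -0.1782] corners [[0.477, -0.146], [0.479, -0.212], [0.414, -0.21], [0.413, -0.145]]
gold [385.5 191.9] [37.3 37. ] 51.3 [367 173  38  40] ctr [ 0.5497 -0.0993] corners [[0.554, -0.053], [0.597, -0.104], [0.546, -0.145], [0.504, -0.094]]
```

View pics/t2.png

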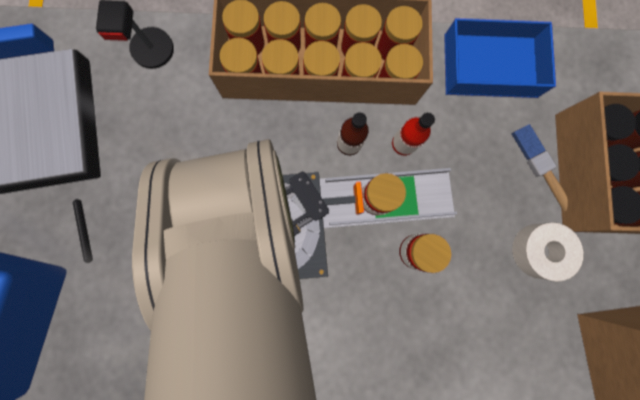

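```bash
python3 -m crank '[[[0,0,0],0.7],[[0,0,0],0.8],[[0,0,0],0.8],[[0,0,0],0.8],[[0,0,0],0.8],[[0,0,0],0.8],[[0,0,0],0.8],[[0,0,0],0.5],[[0,0,0],0.2],[[0,0,0],0]]'; python3 - <<'E'
from h import *
st((.482,.103,.094))
im=vision.camera("top");cv2.imwrite("pics/t3.png",im[:,:,::-1]);topscan(im)
E
```

```text
time: 7.0
ee_pos: [0.4823, 0.1031, 0.0948]
eef_rot: [0.991, -0.133, 0.0, -0.0]
ft_force: [-0.8, 1.7, 5.8]
width: 0.0177
grip_force: 24.9
t 7.0 tcp [0.4823 0.1031 0.0948] yang -105.29 z [ 0.     0.001 -1.   ] F [-0.8  1.7  5.8] w 0.0177 g 24.9 q [-0.76  0.16  0.5   1.98 -0.09  1.02 -2.06]
shift units [-0.008  0.006  0.025]
orange [376.  195.5] [31.  6.] 90.0 [373 180   7  32] ctr [ 0.549  -0.0912] corners [[0.578, -0.085], [0.579, -0.097], [0.52, -0.097], [0.52, -0.086]]
green [396.5 212.8] [ 5.8 41.5] 84.5 [376 208  42  10] ctr [ 0.5221 -0.1431] corners [[0.523, -0.101], [0.533, -0.185], [0.522, -0.186], [0.511, -0.102]]
gold [431. 253.] [38. 38.] 90.0 [412 234  39  39] ctr [ 0.4457 -0.1782] corners [[0.477, -0.146], [0.479, -0.212], [0.414, -0.21], [0.413, -0.145]]
gold [406.7 190.4] [37.1 37.6] 63.4 [388 172  39  39] ctr [ 0.5536 -0.1369] corners [[0.567, -0.092], [0.599, -0.152], [0.54, -0.181], [0.509, -0.122]]
```

```bash
python3 -m crank '[[[0,0,0],0.2],[[0,0,0],0.17],[[0,0,0],0]]' && python3 -m crank '[[[0,0,0],0],[[0,0,0],0],[[0,0,0],0],[[0,0,0],0],[[0,0,-0.5],0],[[0,0,-1],0],[[0,0,-1],0],[[0,0,-0.7],-0.5],[[0,0,0],-1],[[0,0,0],-1],[[0,0,0],-1],[[0,0,0],-1]]' 0.5 && python3 -m crank '[[[0,0,0],-1],[[0,0,0],-1],[[0,0,0],-1],[[0,0,0],-1],[[0,0,0],-1],[[0,0,0],-1],[[0,0,0],-1],[[0,0,0],-1],[[0,0,0],-1],[[0,0,0],-0.7],[[0,0,0],0]]' 0; python3 - <<'E'
from h import *
s,M=st((.555,.135,.19))
im=vision.camera("top");cv2.imwrite("pics/t4.png",im[:,:,::-1]);topscan(im)
im=vision.camera("wrist");cv2.imwrite("pics/w4.png",im[:,:,::-1])
E
```

```text
time: 7.42
ee_pos: [0.4822, 0.1031, 0.0947]
eef_rot: [0.987, -0.159, 0.0, -0.0]
ft_force: [-0.3, 2.0, 6.0]
width: 0.0179
grip_force: 24.9
time: 8.93
ee_pos: [0.4824, 0.1025, 0.1915]
eef_rot: [0.988, 0.155, 0.0, -0.0]
ft_force: [0.5, -0.4, 0.7]
width: 0.0435
grip_force: 0.0
time: 10.3
ee_pos: [0.4824, 0.1026, 0.1914]
eef_rot: [0.675, 0.738, 0.0, 0.0]
ft_force: [-0.2, 0.2, 0.1]
width: 0.0005
grip_force: 0.0
t 10.3 tcp [0.4824 0.1026 0.1914] yang 5.11 z [ 0.001  0.    -1.   ] F [-0.2  0.2  0.1] w 0.0005 g 0.0 q [-0.74  0.05  0.45  1.87 -0.02  1.23 -0.19]
shift units [0.862 2.507 0.048]
orange [376.5 195.5] [31.  5.] 90.0 [374 180   6  32] ctr [ 0.549  -0.0921] corners [[0.578, -0.087], [0.579, -0.097], [0.52, -0.097], [0.52, -0.088]]
green [396.5 212.8] [ 5.4 41.4] 85.2 [376 209  42   9] ctr [ 0.522  -0.1431] corners [[0.523, -0.101], [0.532, -0.185], [0.521, -0.186], [0.512, -0.102]]
gold [431. 253.] [38. 38.] 90.0 [412 234  39  39] ctr [ 0.4457 -0.1782] corners [[0.477, -0.146], [0.479, -0.212], [0.414, -0.21], [0.413, -0.145]]
gold [408.3 190.3] [37.5 36.8] 45.0 [389 171  39  40] ctr [ 0.5539 -0.1396] corners [[0.553, -0.093], [0.601, -0.14], [0.555, -0.186], [0.508, -0.14]]
```

View pics/w4.png

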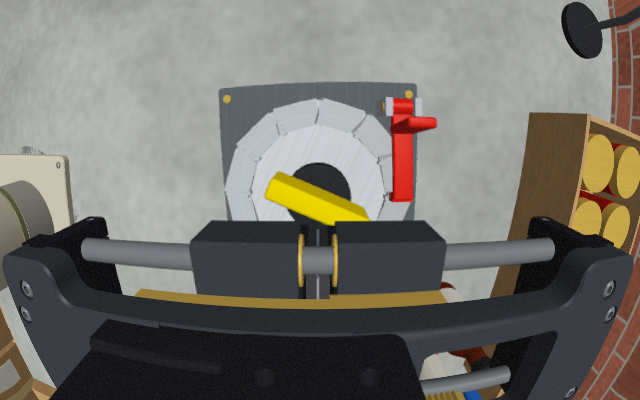

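The knob has turned about 115°, the jar sits centred on the patch. The tab tip is at (434,124), the hinge at (403,104), and the lever runs down to the nose at (401,200).

```bash
python3 - <<'E'
from h import *
s,M=st()
for p,z in (((435,119),.142),((435,129),.142),((403,104),.09),((394,201),.095),((411,201),.095),((395,140),.1),((412,140),.1)): print(p,wray(p,z,s))
st((.555,.135,.125))
E
```

```text
t 10.4 tcp [0.4823 0.1026 0.191 ] yang 5.01 z [ 0.001  0.    -1.   ] F [ 1.3 -0.5  0. ] w 0.0005 g 0.0 q [-0.74  0.05  0.45  1.87 -0.02  1.23 -0.19]
(435, 119) [0.559  0.1817]
(435, 129) [0.5598 0.1745]
(403, 104) [0.5482 0.1937]
(394, 201) [0.5492 0.1085]
(411, 201) [0.565  0.1098]
(395, 140) [0.5418 0.1617]
(412, 140) [0.5566 0.1636]
t 10.4 tcp [0.4823 0.1026 0.191 ] yang 5.01 z [ 0.001  0.    -1.   ] F [ 1.3 -0.5  0. ] w 0.0005 g 0.0 q [-0.74  0.05  0.45  1.87 -0.02  1.23 -0.19]
shift units [0.864 2.507 2.203]
```

```bash
python3 -m crank '[[[0.37,0.82,0],0],[[0.37,0.82,0],0],[[0.36,0.82,0],0],[[0,0,0.7],0],[[0,0,0.8],0],[[0,0,0.7],0],[[0,0,0],0]]' && python3 -m crank '[[[0.25,0,0],0],[[0.25,0,0],0],[[0.25,0,0],0],[[0.25,0,0],0],[[0.25,0,0],0],[[0.25,0,0],0],[[0.25,0,0],0],[[0.25,0,0],0],[[0.25,0,0],0],[[0.25,0,0],0],[[0.25,0,0],0],[[0.25,0,0],0]]' ; python3 - <<'E'
from h import *
s,M=st((.543,.228,.125))
im=vision.camera("side");cv2.imwrite("pics/s5.png",cv2.resize(im[80:280,180:440],None,fx=2.5,fy=2.5)[:,:,::-1])
E
```

```text
time: 11.28
ee_pos: [0.5518, 0.1418, 0.1233]
eef_rot: [0.675, 0.738, -0.001, -0.001]
ft_force: [0.5, -0.3, -0.0]
width: 0.0005
grip_force: 0.0
time: 12.78
ee_pos: [0.5446, 0.2323, 0.1244]
eef_rot: [0.675, 0.738, 0.0, -0.0]
ft_force: [-0.8, -0.1, -0.3]
width: 0.0007
grip_force: 0.1
t 12.78 tcp [0.5446 0.2323 0.1244] yang 5.16 z [ 0.  0. -1.] F [-0.8 -0.1 -0.3] w 0.0007 g 0.1 q [-0.81  0.34  0.41  1.69 -0.15  1.13 -0.28]
shift units [-0.138 -0.065 -0.019]
```

View pics/s5.png

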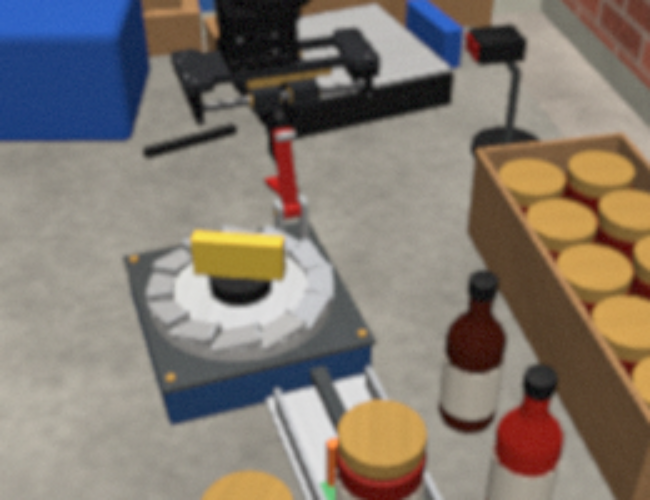

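The lever stands upright past its pin, leaning on the fingertips at (280,135); I keep moving on so that it falls over, then lift.

```bash
python3 -m crank '[[[0.4,0,0],0],[[0.4,0,0],0],[[0.4,0,0],0],[[0.4,0,0],0],[[0.4,0,0],0],[[0,0,-0.8],0],[[0,0,-0.8],0],[[0,0,-0.8],0],[[0,0,0],0]]'; python3 - <<'E'
from h import *
s,M=st((.4825,.1025,.2))
im=vision.camera("side");cv2.imwrite("pics/s6.png",cv2.resize(im[80:280,180:440],None,fx=2.5,fy=2.5)[:,:,::-1])
im=vision.camera("top");topscan(im)
E
```

```text
time: 13.95
ee_pos: [0.5402, 0.2923, 0.1983]
eef_rot: [0.675, 0.738, 0.002, 0.0]
ft_force: [0.0, -0.2, -1.0]
width: 0.0005
grip_force: 0.0
t 13.95 tcp [0.5402 0.2923 0.1983] yang 5.15 z [ 0.003  0.002 -1.   ] F [ 0.  -0.2 -1. ] w 0.0005 g 0.0 q [-0.88  0.33  0.39  1.55 -0.13  1.29 -0.38]
shift units [-6.129 -2.482 -0.075]
yellow [268.  227.2] [12.1 49.8] 21.2 [255 203  27  49] ctr [0.4816 0.1025] corners [[0.446, 0.125], [0.525, 0.099], [0.518, 0.079], [0.439, 0.106]]
orange [376.5 195.5] [31.  5.] 90.0 [374 180   6  32] ctr [ 0.549  -0.0921] corners [[0.578, -0.087], [0.579, -0.097], [0.52, -0.097], [0.52, -0.088]]
green [396.5 212.8] [ 5.4 41.4] 85.2 [376 209  42   9] ctr [ 0.522  -0.1431] corners [[0.523, -0.101], [0.532, -0.185], [0.521, -0.186], [0.512, -0.102]]
red [215.  191.5] [11. 20.] 90.0 [205 186  21  12] ctr [0.5426 0.2012] corners [[0.552, 0.219], [0.553, 0.184], [0.533, 0.183], [0.532, 0.218]]
gold [431. 253.] [38. 38.] 90.0 [412 234  39  39] ctr [ 0.4457 -0.1782] corners [[0.477, -0.146], [0.479, -0.212], [0.414, -0.21], [0.413, -0.145]]
gold [408.3 190.3] [37.5 36.8] 45.0 [389 171  39  40] ctr [ 0.5539 -0.1396] corners [[0.553, -0.093], [0.601, -0.14], [0.555, -0.186], [0.508, -0.14]]
```

View pics/s6.png

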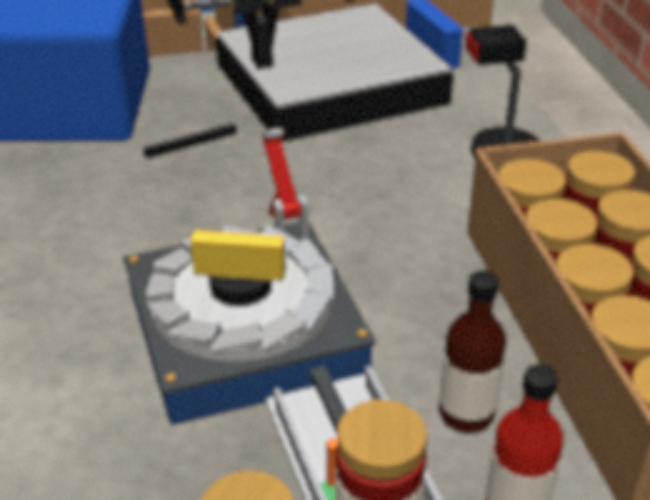

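The pawl lies thrown over, nose pointing away from the wheel ((272,135) in the crop), and the jar is still on the patch.

```bash
python3 -m crank '[[[-0.87,-0.35,0],0],[[-0.87,-0.35,0],0],[[-0.88,-0.36,0],0],[[-0.88,-0.36,0],0],[[-0.88,-0.36,0],0],[[-0.88,-0.35,0],0],[[-0.87,-0.35,0],0],[[0,0,0],0],[[0,0,0],1],[[0,0,0],1],[[0,0,0],1],[[0,0,0],1]]' 0.5 && python3 -m crank '[[[0,0,0],1],[[0,0,0],1],[[0,0,0],1],[[0,0,0],1],[[0,0,0],1],[[0,0,0],1],[[0,0,0],1],[[0,0,0],1],[[0,0,0],1],[[0,0,0],1],[[0,0,0],0.15],[[0,0,0],0]]'; python3 -c "
from h import *
st((.4823,.1028,.0945))"
```

```text
time: 15.55
ee_pos: [0.4816, 0.1024, 0.1961]
eef_rot: [0.853, 0.522, -0.0, -0.0]
ft_force: [-0.2, -0.6, -0.7]
width: 0.0433
grip_force: 0.0
time: 17.05
ee_pos: [0.4816, 0.102, 0.1963]
eef_rot: [0.988, -0.155, -0.0, 0.0]
ft_force: [-0.1, 0.4, 0.1]
width: 0.0433
grip_force: 0.0
t 17.05 tcp [0.4816 0.102  0.1963] yang -107.87 z [-0. -0. -1.] F [-0.1  0.4  0.1] w 0.0433 g 0.0 q [-0.81  0.04  0.53  1.86 -0.02  1.24 -2.16]
shift units [ 0.015 -0.033  3.392]
```

Descend, grip, wind back (−14.3 units to the starting angle).

```bash
python3 -m crank '[[[0,-0.03,0.8],0],[[0,0,0.9],0],[[0,0,0.9],0],[[0,0,0.79],0],[[0,0,0],0]]' && python3 -m crank '[[[0,0,0],0],[[0,0,0],0],[[0,0,0],0],[[0,0,0],0],[[0,0,0],0],[[0,0,0],0],[[0,0,0],-0.3],[[0,0,0],-0.8],[[0,0,0],-1],[[0,0,0],-1],[[0,0,0],-1]]' 0 25 && python3 -m crank '[[[0,0,0],-1],[[0,0,0],-1],[[0,0,0],-1],[[0,0,0],-1],[[0,0,0],-1],[[0,0,0],-1],[[0,0,0],-1],[[0,0,0],-1],[[0,0,0],-0.7],[[0,0,0],-0.5],[[0,0,0],-0.4],[[0,0,0],0]]'; python3 - <<'E'
from h import *
s,M=st((.4823,.1028,.0945));print(np.round(s["torque"],2))
im=vision.camera("top");topscan(im)
E
```

```text
time: 17.68
ee_pos: [0.4808, 0.1022, 0.0934]
eef_rot: [0.988, -0.156, -0.001, 0.001]
ft_force: [-0.1, -0.4, 0.3]
width: 0.0436
grip_force: 0.0
time: 19.05
ee_pos: [0.4824, 0.103, 0.0953]
eef_rot: [0.991, 0.131, 0.001, -0.0]
ft_force: [-0.1, 2.3, 5.7]
width: 0.0178
grip_force: 25.0
time: 20.55
ee_pos: [0.4826, 0.1028, 0.0953]
eef_rot: [0.697, 0.717, 0.001, 0.0]
ft_force: [1.3, 2.6, 5.4]
width: 0.018
grip_force: 25.0
t 20.55 tcp [0.4826 0.1028 0.0953] yang 1.55 z [ 0.001  0.001 -1.   ] F [1.3 2.6 5.4] w 0.018 g 25.0 q [-0.63  0.16  0.35  1.97 -0.06  1.02 -0.22]
shift units [-0.001 -0.009  0.027]
[ 0.34 -0.1   0.04]
orange [335.  199.5] [29.2  5.2] 84.8 [332 185   7  30] ctr [ 0.5391 -0.014 ] corners [[0.566, -0.006], [0.567, -0.016], [0.512, -0.022], [0.511, -0.012]]
green [394.5 196.5] [38.3 42.5] 85.0 [372 178  46  40] ctr [ 0.5553 -0.1391] corners [[0.589, -0.092], [0.6, -0.179], [0.521, -0.185], [0.512, -0.099]]
gold [431. 253.] [38. 38.] 90.0 [412 234  39  39] ctr [ 0.4457 -0.1782] corners [[0.477, -0.146], [0.479, -0.212], [0.414, -0.21], [0.413, -0.145]]
gold [408.3 190.3] [37.5 36.8] 45.0 [389 171  39  40] ctr [ 0.5539 -0.1396] corners [[0.553, -0.093], [0.601, -0.14], [0.555, -0.186], [0.508, -0.14]]
```

```bash
python3 -m crank '[[[0,0,0],-0.2],[[0,0,0],-0.15],[[0,0,0],0]]'; python3 -c "
from h import *
s,M=st();print(np.round(s['torque'],2))"; python3 -m crank '[[[0,0,0],-0.15],[[0,0,0],-0.15],[[0,0,0],0]]'; python3 -c "
from h import *
s,M=st();print(np.round(s['torque'],2))"
```

```text
time: 20.98
ee_pos: [0.4826, 0.1028, 0.0953]
eef_rot: [0.68, 0.733, 0.001, 0.0]
ft_force: [1.8, 2.4, 5.8]
width: 0.0178
grip_force: 25.0
t 20.98 tcp [0.4826 0.1028 0.0953] yang 4.32 z [ 0.001  0.001 -1.   ] F [1.8 2.4 5.8] w 0.0178 g 25.0 q [-0.62  0.16  0.35  1.97 -0.06  1.02 -0.17]
[ 0.37 -0.07  0.04]
time: 21.35
ee_pos: [0.4826, 0.1029, 0.0953]
eef_rot: [0.664, 0.747, 0.001, 0.0]
ft_force: [1.4, 1.9, 5.9]
width: 0.0177
grip_force: 25.0
t 21.35 tcp [0.4826 0.1029 0.0953] yang 6.71 z [ 0.001  0.001 -1.   ] F [1.4 1.9 5.9] w 0.0177 g 25.0 q [-0.62  0.16  0.34  1.97 -0.06  1.02 -0.13]
[ 0.36 -0.19  0.08]
```

Not at the stop yet; continue gently.

```bash
for i in 1; do python3 -m crank '[[[0,0,0],-0.15],[[0,0,0],-0.15],[[0,0,0],0]]'; done; python3 -c "
from h import *
s,M=st();print(np.round(s['torque'],2))"; python3 -m crank '[[[0,0,0],-0.15],[[0,0,0],-0.15],[[0,0,0],0]]'; python3 -c "
from h import *
s,M=st();print(np.round(s['torque'],2))
topscan(vision.camera('top'))"
```

```text
time: 21.72
ee_pos: [0.4826, 0.1028, 0.0953]
eef_rot: [0.649, 0.761, 0.001, 0.0]
ft_force: [0.4, 2.0, 4.6]
width: 0.0181
grip_force: 25.7
t 21.73 tcp [0.4826 0.1028 0.0953] yang 9.03 z [ 0.001  0.001 -1.   ] F [0.4 2.  4.6] w 0.0181 g 25.7 q [-0.61  0.16  0.34  1.97 -0.06  1.02 -0.09]
[ 0.39 -0.16 -0.65]
time: 22.1
ee_pos: [0.4827, 0.1024, 0.0952]
eef_rot: [0.633, 0.774, 0.001, 0.0]
ft_force: [0.9, 1.0, 5.5]
width: 0.0186
grip_force: 26.3
t 22.1 tcp [0.4827 0.1024 0.0952] yang 11.41 z [ 0.001  0.001 -1.   ] F [0.9 1.  5.5] w 0.0186 g 26.3 q [-0.61  0.16  0.34  1.97 -0.06  1.02 -0.05]
[ 0.12 -0.25 -0.73]
orange [332.9 200. ] [30.1  5. ] 84.3 [330 185   7  31] ctr [ 0.5381 -0.0101] corners [[0.566, -0.002], [0.567, -0.011], [0.511, -0.018], [0.509, -0.009]]
green [394.5 196.4] [38.4 42.5] 85.0 [372 178  46  40] ctr [ 0.5554 -0.1391] corners [[0.59, -0.092], [0.6, -0.179], [0.521, -0.185], [0.512, -0.099]]
gold [431. 253.] [38. 38.] 90.0 [412 234  39  39] ctr [ 0.4457 -0.1782] corners [[0.477, -0.146], [0.479, -0.212], [0.414, -0.21], [0.413, -0.145]]
gold [408.3 190.3] [37.5 36.8] 45.0 [389 171  39  40] ctr [ 0.5539 -0.1396] corners [[0.553, -0.093], [0.601, -0.14], [0.555, -0.186], [0.508, -0.14]]
```

The stop is felt (0.7 Nm, grip yielding). Release and lift.

```bash
python3 -m crank '[[[0,0,0],0],[[0,0,0],0],[[0,0,0],0],[[0,0,0],0],[[0,0,-0.4],0],[[0,0,-1],0],[[0,0,-1],0],[[0,0,-1],0],[[0,0,-0.8],0],[[-1,0,0],0],[[0,0,0],0],[[0,0,0],0]]' 0.5; python3 - <<'E'
from h import *
st()
im=vision.camera("top");topscan(im)
a=cv2.resize(im[100:300,190:470],None,fx=2,fy=2);b=vision.camera("side")[80:330,200:440]
b=cv2.resize(b,(384,400));cv2.imwrite("pics/f.png",cv2.resize(np.hstack([a[:, :400],b]),None,fx=1,fy=1)[:,:,::-1])
E
```

```text
time: 23.65
ee_pos: [0.4878, 0.0735, 0.2211]
eef_rot: [0.632, 0.775, 0.0, -0.0]
ft_force: [-0.1, 0.8, 0.0]
width: 0.0435
grip_force: 0.0
t 23.65 tcp [0.4878 0.0735 0.2211] yang 11.55 z [ 0.  0. -1.] F [-0.1  0.8  0. ] w 0.0435 g 0.0 q [-0.6   0.03  0.37  1.82 -0.01  1.29 -0.03]
green [394.5 196.4] [38.4 42.6] 85.0 [372 178  46  40] ctr [ 0.5554 -0.1391] corners [[0.59, -0.092], [0.6, -0.18], [0.521, -0.186], [0.512, -0.099]]
gold [431. 253.] [38. 38.] 90.0 [412 234  39  39] ctr [ 0.4457 -0.1782] corners [[0.477, -0.146], [0.479, -0.212], [0.414, -0.21], [0.413, -0.145]]
gold [408.3 190.3] [37.5 36.8] 45.0 [389 171  39  40] ctr [ 0.5539 -0.1396] corners [[0.553, -0.093], [0.601, -0.14], [0.555, -0.186], [0.508, -0.14]]
```

View pics/f.png

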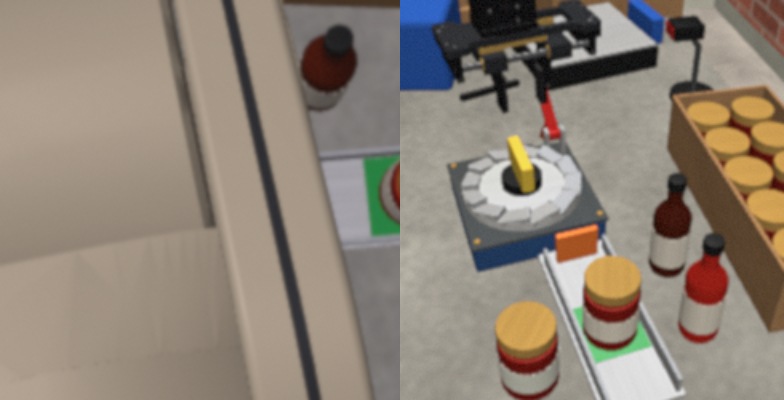

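The pusher is home, the pawl is over, the jar is on the patch and the arm is clear.

```bash
python3 -c "
from bench import r
print(r.close_job())"
```

```text
the job is handed in; nothing more can be done
None
```

The job is handed in, and the verdict was not shown: at about 24 s of the 72 s allowed, the jar stood about 2 mm from the patch centre, the pawl was thrown clear, the pusher was wound back to its stop, and the arm had touched only the knob and pawl.

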